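# Unlatch the larger fastener box and flip its lid open

## Robot

A 6-joint arm with a two-finger parallel gripper is mounted at the origin on the work surface. World frame = base frame: x ahead of the robot, y to its left, z up, the work surface at z = 0. Lengths are in mm, angles in rad, forces in N, time in s.
With the tool pointing down it reaches from about 300 to 750 mm from the base axis. Payload 8.5 kg.
Tool frame: the origin (TCP) lies midway between the tips of the shut fingers; the grasp point (between the pads) lies 19 mm behind it; z points along the fingers, y is the line along which they close (so a half turn about z gives the same grasp; the last joint's range is limited). The gripper opens to 88 mm and grips with 3 to 60 N. Pads are 18 mm wide; open, the fingers measure 123 mm over their backs; the gripper's body (75 mm by 187 mm) begins 45 mm behind the grasp point.
Start: joints at [0.964, 0.381, 1.297, -0, 1.464, -0.215], TCP at [210.009, 508.308, 210.648] pointing down, gripper open.
Joint ranges: [-3.11, 3.11], [-0.89, 2.33], [0.22, 2.48], [-1.42, 4.56], [0.17, 2.85], [-2.88, 2.88]. Speed limits (rad/s): [2.39, 2.39, 3.14, 3.14, 3.14, 3.14].

## Interface

Orientations are given as a 3x3 rotation matrix whose columns are the frame's x, y, z axes.
In Python, from station import arm, snapshot gives the robot as it stands.
- The arm moves only by the tool move_arm, never from a script. Its argument "series" is one flat list of numbers, 7 for each row, row after row: the shift along the tool's x, y, z each as a share of 0.5 m, from -1 to 1, then the turn, a rotation vector about the tool's x, y, z each as a share of pi rad, from -1 to 1, then the gripper command: -1 is fully open, 1 is shut, values between are in proportion. A call has exactly 10 rows; each row shifts and turns the commanded pose from where the row before left it, along the tool's axes as they then stand; what a row does not reach is not made up. A row lasts 1/10 s, in which the tool goes at most 50 mm and 8.59 degrees, less where a joint would pass 70% of its speed; a pose out of reach is approached as far as the arm can. A call with a number of a shift or a turn outside -1 to 1 is refused whole. A call with a gripper value outside its range is refused whole. The fingers move at their own pace and stop on an object; the grip force is fixed at half the most. Time passes only in rows, so rows that do not move let the fingers close, or fill a call up. It gives the time, the measured TCP pose, the force, the opening and the grip force at its end, in the units of the state.
- arm.read_state(): the state, without advancing time (a new reading comes with each control period).
- snapshot(name): name is "scene" or "top"; returns a dict with "image" (400x640x3 uint8, blue, green, red), "z_map" (400x640 float32, mm along the optical axis (not along the pixel's ray), 0 where there is no reading), "mtx" (3x3 intrinsics, pixels), "world_from_camera" (4x4, takes a point from camera to world coordinates). Camera axes: x right, y up, looking along -z (the intrinsics and any distortion apply to the point x, -y, -z); pixel columns grow to the right and rows downward; lengths in mm; the calibration is good to about 2 mm. A picture is of the moment at which its call begins.
- arm.hand_in(): hands the job in; it is judged then, once.
The state is a dict: "time_s": time; "qpos": joint angles; "dq": joint speeds; "effort": joint torques, N m; "ee_pos": TCP position; "tcp_rot": TCP orientation; "force": force on the tool from outside, world axes, zero at the start; "wrist_torque": the same for the moment, N m; "opening": finger opening in mm; "grip_force": force on a finger pad.
Only numpy, scipy, OpenCV 4.12 (cv2) and the standard library are available. Lean on these libraries where they do the work, as an engineer would, in place of code of your own. Each camera call takes 0.05 s, during which the arm holds its last target. There are 200 camera calls.

## Task

Open the larger of the two grey fastener boxes: with a fingertip push its turn-button round until it lies along the side of the box, clear of the lid, then push the lid up by its front tab and ease it (do not fling it) over past upright so that it rests open by its own weight. Only push: do not take hold of the pin or the tab between the fingers, and do not pick up, tip or shove the box. Leave the smaller box shut and everything else where it is.

Things in the scene. Friction and masses are not known exactly. Their poses are not given: they have to be found in the camera images.
- big_box: the larger of two grey sheet-steel fastener boxes with hinged lids: 120 mm deep (own x), 180 mm wide (own y), 80 mm high, 1.1 to 2.2 kg, standing loose on the bench. Origin: centre of its underside; own x points from its front (with the lid's tab) to its hinged far side, own y to the side that carries the turn-button, z up. Its lid lies on it, 6 mm thick, top at 87 mm above the bench.
- big_lid (a joint): angle of the larger box's lid: 0 shut, grows as its front edge rises and swings back over the hinge, 1.95 rad is the open stop. A plain loose hinge with slight damping (0.25 kg lid): below about 1.5 rad it falls shut, above about 1.6 rad it falls gently open by itself and stays on the stop. Lifting it at the tab takes about 1 N
- big_tab (a point): centre of the bare-steel tab on the lid's front edge of the larger box: a flat plate 26 mm long (own x), 96 mm wide (own y), 6 mm thick that sticks out 25 mm in front of the box, 84 mm above the bench when shut, open space below it: a fingertip fits under it and pushes it up. It turns with the lid; its z is the lid's outer face
- big_hinge (a point): point on the hinge axis of the larger box's lid, middle of the far top rim, 80 mm above the bench and 60 mm behind the box's centre; the axis runs along the box's own y. The tab's centre is 133 mm from it
- big_latch (a joint): angle of the larger box's turn-button: 0 lies across the lid and bars it (the lid cannot rise); grows as the free end swings horizontally away from the robot (towards the box's far side, anticlockwise seen from above), 1.6 rad is its stop, where it lies along the box's side, clear of the lid. It stays where it is left; turning takes about 1 N at the pin
- big_pin (a point): middle height of the upright round pin on the free end of the larger box's turn-button: pin 12 mm in diameter, 25 mm tall (its foot 95 mm, its top 120 mm above the bench), 42 mm from the pivot. The bar itself is 16 mm wide, 6 mm thick, about 2 mm above the lid
- big_pivot (a point): point on the vertical pivot axis of that turn-button, at the height of the pin's middle (107 mm above the bench): 15 mm in front of the box's centre and 11 mm outside its +y side wall; a bracket 22 x 22 mm carries it there
- small_box: the smaller fastener box of the same make, 90 mm deep, 110 mm wide, 60 mm high (its turn-button's pin reaches 100 mm); origin and axes as for the larger. Leave it alone and shut
- small_lid (a joint): lid angle of the smaller box, 0 shut
- small_latch (a joint): turn-button angle of the smaller box, 0 across its lid
- screwdriver: bystander: screwdriver lying crosswise in front of the boxes, 190 mm long, 30 mm high at most; leave alone
- tape: bystander: black tape measure lying flat, 70 x 66 x 34 mm, between and beyond the boxes; origin centre of underside; leave alone
- spray_can: bystander: standing spray can, 64 mm across, 170 mm high; origin centre of underside; leave alone
- jar: bystander: glass jar, 70 mm across, 90 mm high; origin centre of underside; leave alone
- mug: bystander: white mug, 80 mm across, 95 mm high; origin centre of underside; leave alone
- offcut: bystander: wood offcut 160 x 70 x 38 mm, lying; origin centre of underside; leave alone
- wrench: bystander: wrench lying crosswise at the back; leave alone
Things that resemble listed ones, but are neither listed nor needed, are in the scene too. What is shaped like the big_box but orange or red is not meant.

How it is judged (in metres and radians):
On the way, in this order (a step that is already met when the one before it is completed fails the run):
1. the larger box's turn-button is swung clear with the lid still shut (value of joint big_latch above 1.15 rad and value of joint big_lid below 0.12 rad), for 0.1 s.
2. the lid is past upright and lies back on its stop (value of joint big_lid above 1.8 rad), for 0.2 s.
At the end, for the whole second after the job is handed in: The larger lid rests still on its open stop (over 1.8 rad), its turn-button swung clear (over 1.15 rad), the box flat on the bench; the smaller box shut and latched (button under 0.35 rad); both boxes within 40 mm and everything else within 30 mm of the start (value of joint big_lid above 1.8 rad and velocity of joint big_lid below 0.1 rad/s and value of joint big_latch above 1.15 rad and angle between big_box's own z axis and vertical below 0.05 rad and height (world z) of big_box below 0.006 m and distance of each of big_box, small_box from where it was at the start of the episode below 0.04 m and linear speed of big_box below 0.02 m/s and value of joint small_lid below 0.1 rad and value of joint small_latch below 0.35 rad and distance of each of screwdriver, tape, spray_can, jar, mug, offcut, wrench from where it was at the start of the episode below 0.03 m); the robot touches nothing.
It fails at once if a box is lifted, tipped or shoved away (more than 12 mm up, 0.1 rad, 40 mm) (height (world z) of any of big_box, small_box above 0.012 m or angle between any of big_box, small_box's own z axis and vertical above 0.1 rad or distance of any of big_box, small_box from where it was at the start of the episode above 0.04 m).
It fails at once if the lid is forced past its turn-button ((value of joint big_lid above 0.12 rad and value of joint big_latch below 0.7 rad)).
It fails at once if the lid is flung (faster than 4 rad/s) (velocity of joint big_lid above 4 rad/s).
It fails at once if the pin or the tab is taken between the fingers instead of pushed ((horizontal distance between the grasp point and big_pin below 0.007 m and distance between the grasp point and big_pin below 0.03 m and contact force between the fingers and big_box above 0.5 N) or (distance between the grasp point and big_tab below 0.006 m and contact force between the fingers and big_box above 0.5 N)).
It fails at once if the smaller box is opened or unlatched, or another thing is moved (more than 30 mm) or picked up (value of joint small_lid above 0.1 rad or value of joint small_latch above 0.35 rad or distance of any of screwdriver, tape, spray_can, jar, mug, offcut, wrench from where it was at the start of the episode above 0.03 m).
It also fails if it takes over 64 s, if anything falls off the work surface, if the arm or the gripper's body presses on something with over 40 N, if the wrist force passes 120 N, or if a joint passes its speed limit or range.

## Working session

There is one attempt and no reset: what is moved stays moved. The work goes in short steps, Python scripts to look and compute and a tool call to move; the robot and the scene stay as the last step left them, time stands still between calls to the robot, and variables do not carry over. Pictures are saved under pics/ and viewed, at most 10 in all, crops included, and the job is handed in when it is done.

Besides the shell and the picture viewer there is one more tool, called after "Request:" as name(argument=value, ...) on one line, values as JSON. move_arm: Moves the arm, as the interface text tells. Shift numbers are shares of 0.5 m and turn numbers shares of pi rad, none past 1 either way. Its arguments: {"type":"object","properties":{"series":{"type":"array","items":{"type":"number"}}},"required":["series"]}

```bash
mkdir -p pics; cat > h.py <<'E'
import numpy as np, cv2
from station import arm, snapshot
def cloud(s):
    z=s["z_map"];K=s["mtx"];v,u=np.mgrid[:z.shape[0],:z.shape[1]]
    p=np.stack([(u-K[0,2])/K[0,0]*z,-(v-K[1,2])/K[1,1]*z,-z,np.ones_like(z)],-1)
    w=(p@s["world_from_camera"].T)[...,:3]; w[z==0]=np.nan
    return w
E
python3 - <<'E'
from h import *
for n in("scene","top"):
    s=snapshot(n);cv2.imwrite(f"pics/{n}0.png",s["image"]);np.save(n+"0.npy",cloud(s));print(s["mtx"],s["world_from_camera"])
st=arm.read_state();print(st)
E
```

```text
[[387.84814596   0.         325.00139769]
 [  0.         387.84814596 193.02818934]
 [  0.           0.           1.        ]] [[ 8.00265770e-01 -5.11873440e-01  3.12346409e-01  8.70162062e+02]
 [ 5.99622945e-01  6.78587213e-01 -4.24230737e-01 -5.86677078e+02]
 [ 5.19816735e-03  5.26787411e-01  8.49981178e-01  1.08189312e+03]
 [ 0.00000000e+00  0.00000000e+00  0.00000000e+00  1.00000000e+00]]
[[390.4281599    0.         314.37433838]
 [  0.         390.4281599  198.01173306]
 [  0.           0.           1.        ]] [[-2.12145674e-03  9.98488715e-01 -5.49161627e-02  4.49348171e+02]
 [-9.99997728e-01 -2.10684548e-03  3.23957155e-04 -6.33498802e+01]
 [ 2.07767694e-04  5.49167252e-02  9.98490916e-01  1.27050553e+03]
 [ 0.00000000e+00  0.00000000e+00  0.00000000e+00  1.00000000e+00]]
{'time_s': 0.1, 'qpos': array([ 9.63694072e-01,  3.81118824e-01,  1.29814065e+00, -1.64960896e-05,
        1.46355618e+00, -2.15301653e-01]), 'dq': array([-2.22543644e-03, -2.64750429e-03, -3.68131462e-03,  6.00695358e-04,
        1.57479678e-05, -1.17394241e-03]), 'effort': array([ 4.75510999e-03, -4.38652432e+01, -2.24913633e+01,  7.15300371e-02,
        3.41642601e-02, -1.13376523e-04]), 'ee_pos': array([209.86944362, 508.09341723, 210.11972896]), 'tcp_rot': array([[-9.24223587e-01,  3.81851140e-01, -6.84241443e-04],
       [ 3.81851674e-01,  9.24223063e-01, -1.01381627e-03],
       [ 2.45264826e-04, -1.19827165e-03, -9.99999252e-01]]), 'force': array([-0.07511541, -0.117154  , -0.16212598]), 'wrist_torque': array([-0.02124547, -0.04699358, -0.05900964]), 'grip_force': 0.0, 'opening': 88.28432112516026}
```

View pics/top0.png

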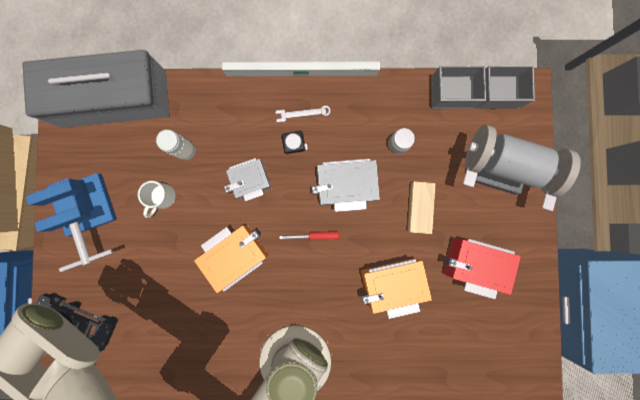

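View pics/scene0.png

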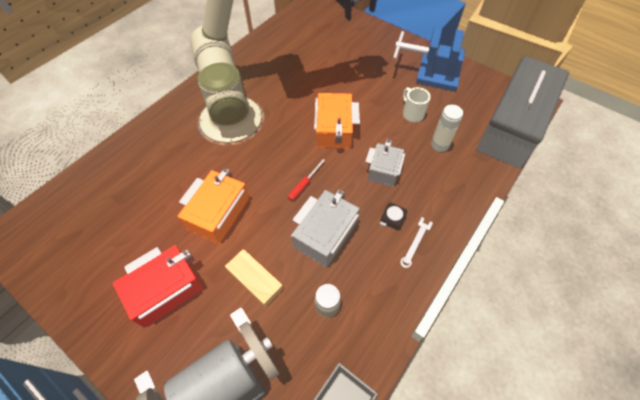

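The top view shows the big grey box at about (348,184), with its tab at (349,206) and its turn-button at (322,188). The small box is at (247,179). The scene view shows the big box at (326,226) and its button at (337,200). Next I'll enlarge these areas.

```bash
python3 - <<'E'
from h import *
a=cv2.imread("pics/top0.png")[150:220,300:390];b=cv2.imread("pics/scene0.png")[180:270,285:365]
a=cv2.resize(a,None,fx=6,fy=6,interpolation=cv2.INTER_CUBIC)
b=cv2.resize(b,None,fx=6,fy=6,interpolation=cv2.INTER_CUBIC)
cv2.imwrite("pics/a.png",a);cv2.imwrite("pics/b.png",b)
for n in("top0","scene0"):
    w=np.load(n+".npy");P=w.reshape(-1,3)
    c=np.isfinite(P[:,0])&(P[:,0]>380)&(P[:,0]<600)&(P[:,1]>-260)&(P[:,1]<-20)
    m=c&(P[:,2]>78)&(P[:,2]<93); Q=P[m].astype(np.float32)
    print(n,m.sum(),Q[:,2].mean(),cv2.minAreaRect(Q[:,:2]), Q.min(0),Q.max(0))
    m=c&(P[:,2]>98); print(P[m].round(0)[:40])
E
```

```text
Traceback (most recent call last):
cv2.error: OpenCV(4.12.0) /io/opencv/modules/imgproc/src/convhull.cpp:143: error: (-215:Assertion failed) total >= 0 && (depth == CV_32F || depth == CV_32S) in function 'convexHull'
```

View pics/a.png

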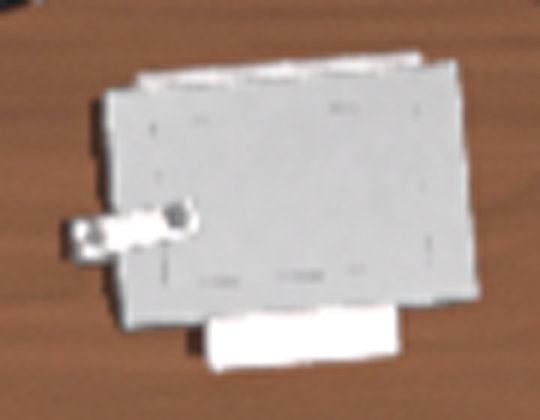

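View pics/b.png

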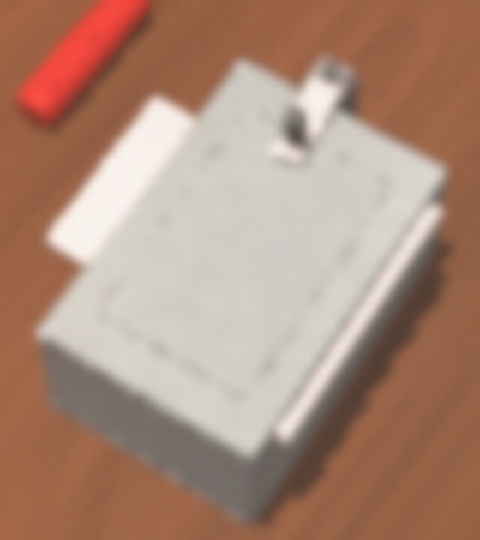

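The top crop shows the lid corners at (105,92), (457,62), (478,297) and (125,327), the pin top at (176,213) and the pivot at (95,236). It also shows the tab at (205,318)–(400,352). In the scene crop the lid corners are (240,62), (445,175), (250,458) and (38,333), with the tab at the left, the pin at about (293,120) and the pivot at (337,70).

```bash
cat >> h.py <<'E'
def ray(s,u,v):
    K=s["mtx"];T=s["world_from_camera"];d=T[:3,:3]@np.array([(u-K[0,2])/K[0,0],-(v-K[1,2])/K[1,1],-1]);return T[:3,3],d
def atz(s,u,v,z):
    o,d=ray(s,u,v);return o+d*(z-o[2])/d[2]
def tri(r1,r2):
    A=np.stack([r1[1],-r2[1]],1);k=np.linalg.lstsq(A,r2[0]-r1[0],rcond=None)[0]
    a=r1[0]+k[0]*r1[1];b=r2[0]+k[1]*r2[1];return (a+b)/2,np.linalg.norm(a-b)
E
python3 - <<'E'
from h import *
T=snapshot("top");S=snapshot("scene")
A=dict(c_by=(105,92),c_b=(457,62),c_f=(478,297),c_fy=(125,327),pin=(176,213),piv=(95,236),t1=(212,370),t2=(400,352))
B=dict(c_by=(445,175),c_b=(250,458),c_f=(38,333),c_fy=(240,62),pin=(295,115),piv=(337,70),t1=(155,95),t2=(45,240))
for k in A:
    a=[A[k][0]/6+300-.4,A[k][1]/6+150-.4];b=[B[k][0]/6+285-.4,B[k][1]/6+180-.4]
    z=120 if k=="pin" else 87
    p,e=tri(ray(T,*a),ray(S,*b));print(k,p.round(1),round(e,1),"top@z",atz(T,*a,z).round(1)[:2],"scene@z",atz(S,*b,z).round(1)[:2])
for n in("top0","scene0"):
    P=np.load(n+".npy").reshape(-1,3)
    c=np.isfinite(P[:,0])&(P[:,0]>380)&(P[:,0]<600)&(P[:,1]>-260)&(P[:,1]<-20)
    Q=P[c&(P[:,2]>78)&(P[:,2]<93)].astype(np.float32)
    print(n,len(Q),Q[:,2].mean(),cv2.minAreaRect(np.ascontiguousarray(Q[:,:2])))
    print(P[c&(P[:,2]>98)].round(0)[:30].tolist())
    near=np.isfinite(P[:,0])&(P[:,0]>250)&(P[:,0]<480)&(P[:,1]>-260)&(P[:,1]<0)&(P[:,2]>12)
    R=P[near&(P[:,0]<415)]; print("front stuff",R.min(0) if len(R) else 0,R.max(0) if len(R) else 0)
E
```

```text
c_by [615.9 -72.3  83.9] 0.0 top@z [615.5 -72.3] scene@z [616.7 -73.9]
c_b [ 629.9 -251.1   89.5] 0.5 top@z [ 630.4 -251.4] scene@z [ 629.  -250.4]
c_f [ 511.1 -260.4   86.9] 1.1 top@z [ 510.7 -260.7] scene@z [ 511.6 -260.1]
c_fy [496.3 -81.8  86.1] 0.9 top@z [495.9 -82.1] scene@z [497. -82.]
pin [ 549.9 -107.3  121.8] 1.7 top@z [ 550.8 -106.8] scene@z [ 548.6 -106.9]
piv [542.5 -65.8 102.3] 4.0 top@z [542.1 -67. ] scene@z [538.9 -56.4]
t1 [ 474.9 -125.1   89.5] 2.2 top@z [ 474.1 -125.9] scene@z [ 474.7 -123.3]
t2 [ 483.2 -220.6   88.5] 0.6 top@z [ 483. -221.] scene@z [ 482.8 -219.8]
top0 2125 87.06098 ((537.3903198242188, -158.227294921875), (203.37344360351562, 125.1506576538086), 89.99118041992188)
[[551.0, -104.0, 120.0], [551.0, -107.0, 119.0], [551.0, -110.0, 118.0], [551.0, -113.0, 119.0], [548.0, -104.0, 121.0], [548.0, -107.0, 118.0], [548.0, -110.0, 121.0], [548.0, -113.0, 117.0], [547.0, -72.0, 100.0], [547.0, -99.0, 99.0], [545.0, -104.0, 120.0], [545.0, -107.0, 123.0], [545.0, -110.0, 119.0], [545.0, -113.0, 121.0], [544.0, -96.0, 98.0], [543.0, -104.0, 108.0], [542.0, -
[... 502 characters left out ...]
, 99.0], [539.0, -82.0, 99.0], [553.0, -80.0, 98.0], [546.0, -102.0, 116.0], [550.0, -102.0, 119.0], [546.0, -107.0, 117.0], [550.0, -108.0, 121.0], [552.0, -105.0, 119.0], [554.0, -103.0, 119.0], [549.0, -111.0, 119.0], [552.0, -111.0, 123.0], [554.0, -108.0, 119.0], [555.0, -105.0, 117.0], [550.0, -113.0, 117.0], [552.0, -111.0, 116.0], [555.0, -109.0, 117.0], [556.0, -106.0, 113.0], [550.0, -113.0, 111.0], [553.0, -112.0, 113.0], [556.0, -111.0, 114.0], [557.0, -107.0, 109.0], [550.0, -112.0, 103.0], [554.0, -113.0, 110.0], [555.0, -110.0, 107.0], [558.0, -108.0, 106.0], [550.0, -112.0, 98.0]]
front stuff [ 250.23016078 -259.97769842   12.09710313] [414.7861241   -0.58468445  91.06710301]
```

Request:
move_arm(series=[-0.0545, -0.0468, 0, 0, 0, 0, 1, -0.0545, -0.0468, 0, 0, 0, 0, 1, -0.0545, -0.0468, 0, 0, 0, 0, 1, -0.0545, -0.0468, 0, 0, 0, 0, 1, -0.0545, -0.0468, 0, 0, 0, 0, 1, -0.0545, -0.0468, 0, 0, 0, 0, 1, -0.0545, -0.0468, 0, 0, 0, 0, 1, -0.0545, -0.0468, 0, 0, 0, 0, 1, -0.0545, -0.0468, 0, 0, 0, 0, 1, -0.0545, -0.0468, 0, 0, 0, 0, 1])

```text
time_s: 1.2
ee_pos: [372.9, 186.6, 210.7]
tcp_rot: [[-0.924, 0.382, 0.0], [0.382, 0.924, 0.0], [-0.0, 0.0, -1.0]]
force: [0.1, 0.1, 1.5]
opening: 10.4
grip_force: 0.0
```

Request:
move_arm(series=[-0.0545, -0.0468, 0, 0, 0, 0, 1, -0.0545, -0.0468, 0, 0, 0, 0, 1, -0.0545, -0.0468, 0, 0, 0, 0, 1, -0.0545, -0.0468, 0, 0, 0, 0, 1, -0.0545, -0.0468, 0, 0, 0, 0, 1, -0.0545, -0.0468, 0, 0, 0, 0, 1, -0.0545, -0.0468, 0, 0, 0, 0, 1, -0.0545, -0.0468, 0, 0, 0, 0, 1, -0.0545, -0.0468, 0, 0, 0, 0, 1, -0.0545, -0.0468, 0, 0, 0, 0, 1])

```text
time_s: 2.2
ee_pos: [535.4, -133.8, 210.5]
tcp_rot: [[-0.924, 0.382, -0.0], [0.382, 0.924, 0.0], [0.0, 0.0, -1.0]]
force: [0.1, 0.2, -0.2]
opening: 0.5
grip_force: 0.0
```

Request:
move_arm(series=[0, 0, 0, 0, 0, 0.043, 1, 0, 0, 0, 0, 0, 0.043, 1, 0, 0, 0, 0, 0, 0.043, 1, 0, 0, 0, 0, 0, 0.043, 1, 0, 0, 0, 0, 0, 0.043, 1, 0, 0, 0, 0, 0, 0.043, 1, 0, 0, 0, 0, 0, 0.043, 1, 0, 0, 0, 0, 0, 0.043, 1, 0, 0, 0, 0, 0, 0.043, 1, 0, 0, 0, 0, 0, 0.043, 1])

```text
time_s: 3.2
ee_pos: [534.9, -132.3, 210.5]
tcp_rot: [[0.176, 0.984, -0.0], [0.984, -0.176, 0.0], [0.0, -0.0, -1.0]]
force: [-0.3, -0.3, 0.5]
opening: 0.3
grip_force: 0.0
```

Request:
move_arm(series=[0, 0, 0, 0, 0, 0.043, 1, 0, 0, 0, 0, 0, 0.043, 1, 0, 0, 0, 0, 0, 0.043, 1, 0, 0, 0, 0, 0, 0.043, 1, 0, 0, 0, 0, 0, 0, 1, 0, 0, 0, 0, 0, 0, 1, 0, 0, 0, 0, 0, 0, 1, 0, 0, 0, 0, 0, 0, 1, 0, 0, 0, 0, 0, 0, 1, 0, 0, 0, 0, 0, 0, 1])

```text
time_s: 4.2
ee_pos: [535.0, -132.3, 210.6]
tcp_rot: [[0.653, 0.757, -0.0], [0.757, -0.653, 0.0], [-0.0, -0.0, -1.0]]
force: [-0.1, -0.3, 0.0]
opening: 0.5
grip_force: 0.0
```

```bash
cat >> h.py <<'E'
def go(x,y,z):
    s=arm.read_state();d=s["tcp_rot"].T@(np.array([x,y,z])-s["ee_pos"]);return d.round(1),(d/500).round(4)
def st():
    s=arm.read_state();R=s["tcp_rot"];print(round(s["time_s"],2),s["ee_pos"].round(1),R.round(3).tolist(),s["force"].round(2),round(s["opening"],1),s["qpos"].round(2))
E
python3 -c "
from h import *
st();print(go(534.4,-133,104))"
```

```text
4.2 [ 535.  -132.3  210.6] [[0.653, 0.757, -0.0], [0.757, -0.653, 0.0], [-0.0, -0.0, -1.0]] [-0.14 -0.27  0.05] 0.5 [-0.46  0.38  1.29  0.    1.46  0.25]
(array([ -0.9,  -0. , 106.6]), array([-0.0018, -0.    ,  0.2133]))
```

Request:
move_arm(series=[0, 0, 0.03, 0, 0, 0, 1, 0, 0, 0.03, 0, 0, 0, 1, 0, 0, 0.03, 0, 0, 0, 1, 0, 0, 0.03, 0, 0, 0, 1, 0, 0, 0.03, 0, 0, 0, 1, 0, 0, 0.03, 0, 0, 0, 1, 0, 0, 0.02, 0, 0, 0, 1, 0, 0, 0.013, 0, 0, 0, 1, 0, 0, 0, 0, 0, 0, 1, 0, 0, 0, 0, 0, 0, 1])

```text
time_s: 5.2
ee_pos: [535.3, -132.5, 104.6]
tcp_rot: [[0.653, 0.757, 0.001], [0.757, -0.653, -0.0], [0.0, 0.001, -1.0]]
force: [0.1, 0.2, -0.1]
opening: 0.1
grip_force: 0.0
```

```bash
python3 -c "
from h import *
st()
a=snapshot('scene')['image'][150:270,265:385]
cv2.imwrite('pics/c.png',cv2.resize(a,None,fx=5,fy=5,interpolation=cv2.INTER_CUBIC))"
```

```text
5.2 [ 535.3 -132.5  104.6] [[0.653, 0.757, 0.001], [0.757, -0.653, -0.0], [0.0, 0.001, -1.0]] [ 0.13  0.23 -0.14] 0.1 [-0.46  0.48  1.46 -0.    1.2   0.25]
```

View pics/c.png

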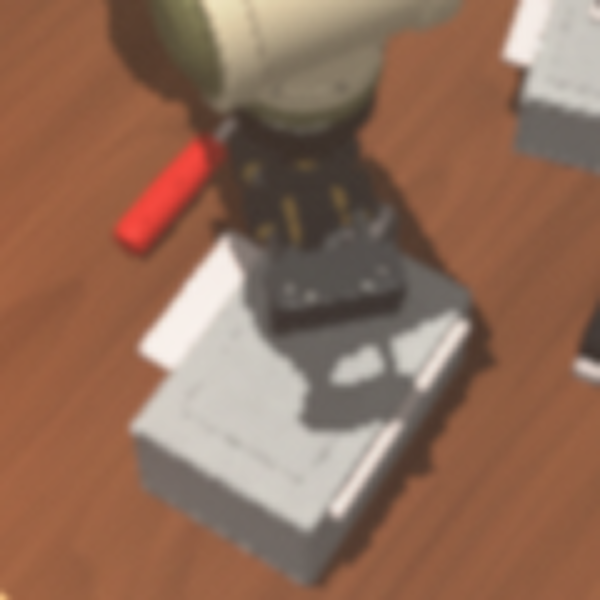

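The gripper hides the button at about (335,270), and the lid and box look undisturbed. I'll push slowly along tool x in two parts.

Request:
move_arm(series=[0.008, 0, 0, 0, 0, 0, 1, 0.008, 0, 0, 0, 0, 0, 1, 0.008, 0, 0, 0, 0, 0, 1, 0.008, 0, 0, 0, 0, 0, 1, 0.008, 0, 0, 0, 0, 0, 1, 0.008, 0, 0, 0, 0, 0, 1, 0.008, 0, 0, 0, 0, 0, 1, 0.008, 0, 0, 0, 0, 0, 1, 0.008, 0, 0, 0, 0, 0, 1, 0.008, 0, 0, 0, 0, 0, 1])

```text
time_s: 6.25
ee_pos: [561.4, -101.8, 104.1]
tcp_rot: [[0.654, 0.757, -0.0], [0.757, -0.654, -0.0], [-0.0, -0.0, -1.0]]
force: [-0.6, -0.1, 0.4]
opening: 0.5
grip_force: 0.0
```

Request:
move_arm(series=[0.007, 0, 0, 0, 0, 0, 1, 0.007, 0, 0, 0, 0, 0, 1, 0.007, 0, 0, 0, 0, 0, 1, 0.007, 0, 0, 0, 0, 0, 1, 0.007, 0, 0, 0, 0, 0, 1, 0.007, 0, 0, 0, 0, 0, 1, 0.005, 0, 0, 0, 0, 0, 1, 0.004, 0, 0, 0, 0, 0, 1, 0, 0, 0, 0, 0, 0, 1, 0, 0, 0, 0, 0, 0, 1])

```text
time_s: 7.25
ee_pos: [577.8, -82.8, 104.2]
tcp_rot: [[0.654, 0.757, -0.0], [0.757, -0.654, -0.0], [-0.0, -0.0, -1.0]]
force: [0.9, 0.2, -0.2]
opening: -0.0
grip_force: 0.0
```

Request:
move_arm(series=[-0.02, 0, 0, 0, 0, 0, 1, -0.03, 0, 0, 0, 0, 0, 1, 0, 0, -0.04, 0, 0, 0, 1, 0, 0, -0.06, 0, 0, 0, 1, 0, 0, -0.06, 0, 0, 0, 1, 0, 0, -0.06, 0, 0, 0, 1, -0.1, 0, 0, 0, 0, 0, 1, -0.1, 0, 0, 0, 0, 0, 1, -0.1, 0, 0, 0, 0, 0, 1, 0, 0, 0, 0, 0, 0, 1])

```text
time_s: 8.25
ee_pos: [459.6, -219.4, 214.3]
tcp_rot: [[0.659, 0.753, -0.001], [0.753, -0.659, -0.001], [-0.001, -0.0, -1.0]]
force: [0.4, 0.6, 0.5]
opening: 0.2
grip_force: 0.0
```

Request:
move_arm(series=[0, 0, 0, 0, 0, 0.0417, 1, 0, 0, 0, 0, 0, 0.0417, 1, 0, 0, 0, 0, 0, 0.0417, 1, 0, 0, 0, 0, 0, 0.0417, 1, 0, 0, 0, 0, 0, 0.0417, 1, 0, 0, 0, 0, 0, 0.0417, 1, 0, 0, 0, 0, 0, 0, 1, 0, 0, 0, 0, 0, 0, 1, 0, 0, 0, 0, 0, 0, 1, 0, 0, 0, 0, 0, 0, 1])

```text
time_s: 9.25
ee_pos: [463.3, -215.2, 214.1]
tcp_rot: [[0.997, 0.074, -0.0], [0.074, -0.997, 0.0], [-0.0, -0.0, -1.0]]
force: [-0.1, 1.2, -0.1]
opening: 0.1
grip_force: 0.0
```

```bash
python3 -c "
from h import *
st();print(go(430,-177,200))
a=snapshot('scene')['image'][150:270,265:385]
b=snapshot('top')['image'][140:230,290:400]
cv2.imwrite('pics/d.png',np.hstack([cv2.resize(a,(390,390),interpolation=2),cv2.resize(b,(400,390),interpolation=2)]))"
```

```text
9.25 [ 463.3 -215.2  214.1] [[0.997, 0.074, -0.0], [0.074, -0.997, 0.0], [-0.0, -0.0, -1.0]] [-0.06  1.16 -0.09] 0.1 [-0.67  0.31  1.4  -0.    1.44  0.83]
(array([-30.4, -40.6,  14.1]), array([-0.0608, -0.0812,  0.0283]))
```

View pics/d.png

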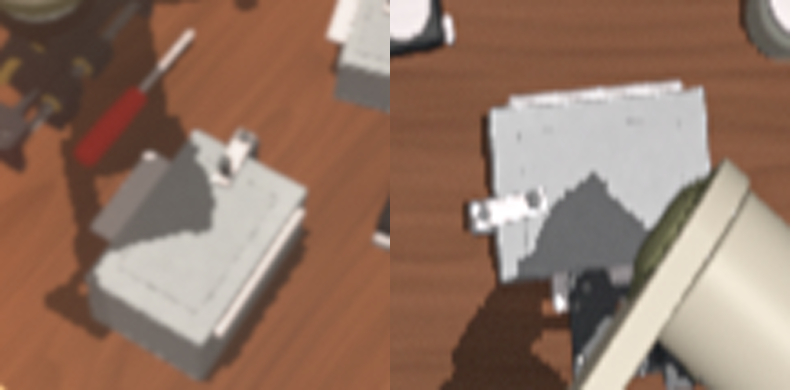

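The button is still across the lid: the top view shows its pivot at (485,212) and pin at (535,200), as before. I'll check the finger's real shape and position in the point clouds.

```bash
python3 - <<'E'
from h import *
s=arm.read_state();R=s["tcp_rot"];t=s["ee_pos"]
for n in("scene","top"):
    P=cloud(snapshot(n)).reshape(-1,3);P=P[np.isfinite(P[:,0])]
    L=(P-t)@R
    m=(abs(L[:,0])<60)&(abs(L[:,1])<80)&(L[:,2]>-90)&(L[:,2]<40)
    Q=L[m];Q=Q[np.argsort(-Q[:,2])];print(n,len(Q));print(Q[:45].round(0).astype(int).tolist())
    m=(P[:,2]>103)&(P[:,2]<130)&(np.hypot(P[:,0]-541,P[:,1]+66.5)<65);print("pin",m.sum(),np.median(P[m],0))
E
```

```text
scene 49
[[9, -3, -28], [12, 9, -30], [10, 3, -31], [-4, 13, -32], [10, -7, -32], [10, -3, -33], [12, -8, -33], [11, 8, -33], [3, 13, -34], [11, 12, -35], [10, 2, -35], [10, 6, -35], [10, 14, -36], [12, -9, -36], [11, -11, -37], [10, -7, -37], [10, 1, -37], [1, 14, -38], [3, 13, -38], [-3, 13, -38], [7, 14, -38], [10, 5, -39], [11, -2, -40], [9, -1, -40], [12, 12, -40], [10, -8, -40], [10, 14, -41], [10, -4, -41], [11, -11, -42], [1, 14, -43], [11, 11, -43], [10, 5, -43], [11, 10, -45], [10, 14, -46], [8, 14, -48], [11, 9, -49], [11, 13, -50], [7, 16, -50], [3, 15, -51], [6, 15, -53], [11, 13, -54], [-8, 16, -56], [-6, 15, -57], [10, 16, -58], [11, 12, -58]]
pin 24 [ 553.10083217 -109.15484762  116.41232365]
top 0
[]
pin 15 [ 548.14372729 -107.20655415  118.89886226]
```

```bash
python3 - <<'E'
from h import *
s=arm.read_state();R=s["tcp_rot"];t=s["ee_pos"];S=snapshot("scene")
T=np.linalg.inv(S["world_from_camera"]);im=S["image"].copy()
def pr(p):
    c=T[:3,:3]@p+T[:3,3];K=S["mtx"];return np.array([K[0,0]*c[0]/-c[2]+K[0,2],K[1,1]*c[1]/c[2]+K[1,2]])
u=pr(t).round().astype(int);print(u)
x0,y0=u[0]-45,max(u[1]-55,0);im=cv2.resize(im[y0:y0+80,x0:x0+90],None,fx=7,fy=7,interpolation=cv2.INTER_CUBIC)
for d in(0,-19,-28):
  q=((pr(t+R@[9,0,d])-[x0,y0]+.5)*7).astype(int);print(d,q);cv2.circle(im,tuple(int(v) for v in q),3,(0,255-abs(d)*8,255),-1)
cv2.imwrite("pics/e.png",im)
E
```

```text
[284 192]
0 [340 398]
-19 [336 371]
-28 [334 358]
```

View pics/e.png

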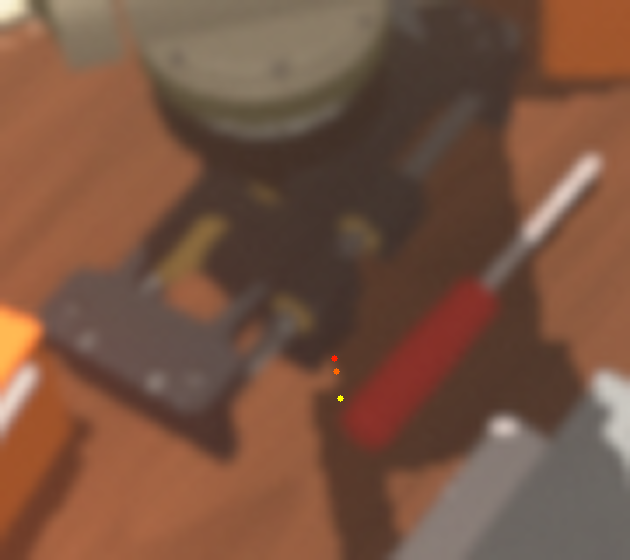

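The picture shows the finger ending at about (325,365), close to the −19/−28 marks. The TCP mark at (340,398) hangs in free air below it, so the real tip sits some 20–28 mm behind the reported TCP and my push passed over the pin. I'll go back lower and check the tip against the bright lid.

Request:
move_arm(series=[0, 0, 0, 0, 0, -0.0417, 1, 0, 0, 0, 0, 0, -0.0417, 1, 0, 0, 0, 0, 0, -0.0417, 1, 0, 0, 0, 0, 0, -0.0417, 1, 0, 0, 0, 0, 0, -0.0417, 1, 0, 0, 0, 0, 0, -0.0417, 1, 0.055, 0, 0, 0, 0, 0, 1, 0.055, 0, 0, 0, 0, 0, 1, 0.055, 0, 0, 0, 0, 0, 1, 0.055, 0, 0, 0, 0, 0, 1])

```text
time_s: 10.5
ee_pos: [536.0, -131.1, 214.2]
tcp_rot: [[0.653, 0.757, 0.0], [0.757, -0.653, -0.0], [0.0, 0.0, -1.0]]
force: [0.3, -0.1, -0.4]
opening: 0.2
grip_force: 0.0
```

Request:
move_arm(series=[0, 0, 0.04, 0, 0, 0, 1, 0, 0, 0.04, 0, 0, 0, 1, 0, 0, 0.04, 0, 0, 0, 1, 0, 0, 0.04, 0, 0, 0, 1, 0, 0, 0.04, 0, 0, 0, 1, 0, 0, 0.03, 0, 0, 0, 1, 0, 0, 0.014, 0, 0, 0, 1, 0, 0, 0, 0, 0, 0, 1, 0, 0, 0, 0, 0, 0, 1, 0, 0, 0, 0, 0, 0, 1])

```text
time_s: 11.5
ee_pos: [535.8, -132.1, 93.0]
tcp_rot: [[0.653, 0.757, 0.001], [0.757, -0.653, -0.001], [0.0, 0.002, -1.0]]
force: [-0.5, 0.8, -0.4]
opening: 0.7
grip_force: 0.0
```

```bash
cat > tip.py <<'E'
from h import *
st()
s=arm.read_state();R=s["tcp_rot"];t=s["ee_pos"];S=snapshot("scene");W=cloud(S)
L=(W-t)@R
m=(abs(L[...,0])<25)&(abs(L[...,1])<22)&(W[...,2]>92)&(W[...,2]<190)
vs,us=np.where(m);o=np.argsort(W[m][:,2])
for i in o[:26]: print(us[i],vs[i],L[vs[i],us[i]].round(0).astype(int),W[vs[i],us[i],2].round(0),S["image"][vs[i],us[i]])
E
python3 tip.py
```

```text
11.5 [ 535.8 -132.1   93. ] [[0.653, 0.757, 0.001], [0.757, -0.653, -0.001], [0.0, 0.002, -1.0]] [-0.49  0.77 -0.44] 0.7 [-0.46  0.5   1.47 -0.    1.17  0.26]
333 201 [ 25  -4 -19] 112.0 [73 77 83]
333 200 [ 24  -3 -26] 120.0 [70 74 81]
333 199 [ 25  -6 -28] 121.0 [66 71 78]
330 202 [ 11  14 -49] 142.0 [77 81 87]
328 202 [  6  13 -50] 143.0 [67 71 77]
326 202 [ -1  15 -55] 148.0 [65 69 75]
327 202 [  2  16 -55] 149.0 [66 70 76]
325 202 [ -4  16 -57] 150.0 [66 71 79]
329 202 [  7  19 -58] 151.0 [71 74 80]
330 201 [ 11  17 -59] 152.0 [77 81 87]
327 201 [  2  15 -59] 152.0 [53 59 67]
328 201 [  5  17 -61] 154.0 [55 60 68]
329 201 [  8  17 -61] 154.0 [63 67 75]
326 201 [ -1  16 -61] 154.0 [53 59 68]
325 201 [ -4  16 -64] 157.0 [55 65 75]
330 200 [ 10  17 -64] 157.0 [76 80 86]
328 200 [  5  17 -67] 160.0 [50 56 65]
329 200 [  7  18 -68] 161.0 [60 64 72]
```

```bash
python3 - <<'E'
from h import *
s=arm.read_state();R=s["tcp_rot"];t=s["ee_pos"];S=snapshot("scene");W=cloud(S);L=(W-t)@R
for u in(324,327,330):
  for v in range(194,214): print(u,v,L[v,u].round(0),W[v,u,2].round(0),S["image"][v,u])
E
```

```text
324 194 [  -9.   27. -118.] 211.0 [54 70 85]
324 195 [ -10.   33. -125.] 217.0 [56 74 90]
324 196 [ -11.   36. -123.] 216.0 [56 79 96]
324 197 [ -11.   38. -122.] 215.0 [ 57  82 102]
324 198 [ -12.   41. -122.] 215.0 [ 56  82 100]
324 199 [ -13.   47. -127.] 220.0 [56 78 96]
324 200 [ -14.   48. -124.] 217.0 [56 74 89]
324 201 [ -15.   56. -133.] 226.0 [61 73 83]
324 202 [ -16.   62. -137.] 230.0 [71 77 84]
324 203 [ -17.   64. -137.] 230.0 [76 81 86]
324 204 [ -17.   64. -132.] 225.0 [78 83 87]
324 205 [ -18.   69. -136.] 229.0 [78 82 87]
324 206 [ -19.   72. -135.] 228.0 [79 83 88]
324 207 [ -19.   75. -135.] 228.0 [78 82 88]
324 208 [ -20.   76. -133.] 226.0 [78 83 89]
324 209 [ -20.   80. -135.] 228.0 [82 87 92]
324 210 [ -21.   82. -133.] 226.0 [83 87 93]
324 211 [ -22.   86. -135.] 228.0 [84 88 93]
324 212 [ -22.   89. -136.] 229.0 [85 89 94]
324 213 [ -23.   91. -135.] 228.0 [76 79 85]
327 194 [  -1.   27. -117.] 209.0 [51 56 66]
327 195 [  -2.   32. -120.] 213.0 [50 55 65]
327 196 [  -2.   32. -114.] 207.0 [49 55 64]
327 197 [  -1.   30. -107.] 200.0 [50 55 65]
327 198 [  -2.
[... 887 characters left out ...]
198 [  7.  30. -98.] 191.0 [56 60 69]
330 199 [  7.  30. -92.] 185.0 [67 71 79]
330 200 [ 10.  18. -67.] 160.0 [75 79 85]
330 201 [ 10.  18. -60.] 153.0 [76 80 86]
330 202 [ 11.  15. -51.] 144.0 [76 80 86]
330 203 [  -2.   66. -134.] 227.0 [78 82 87]
330 204 [  -3.   70. -137.] 230.0 [79 83 88]
330 205 [  -3.   73. -137.] 230.0 [79 83 87]
330 206 [  -4.   75. -135.] 228.0 [79 83 88]
330 207 [  -4.   77. -133.] 226.0 [79 83 87]
330 208 [  -5.   81. -135.] 228.0 [79 83 88]
330 209 [  -6.   84. -137.] 230.0 [79 83 88]
330 210 [  -6.   87. -136.] 229.0 [81 85 90]
330 211 [  -7.   90. -137.] 230.0 [81 84 90]
330 212 [  -8.   93. -137.] 230.0 [72 75 82]
330 213 [  -8.   94. -134.] 227.0 [57 60 68]
```

The body hides the tip from here. The first pass at TCP z = 104 cleared a 120 mm pin, so the tip must be more than 16 mm behind the TCP. TCP z = 82 is therefore safe above the lid and should catch the pin.

Request:
move_arm(series=[0, 0, 0.005, 0, 0, 0, 1, 0, 0, 0.005, 0, 0, 0, 1, 0, 0, 0.004, 0, 0, 0, 1, 0, 0, 0.004, 0, 0, 0, 1, 0, 0, 0.004, 0, 0, 0, 1, 0.008, 0, 0, 0, 0, 0, 1, 0.008, 0, 0, 0, 0, 0, 1, 0.008, 0, 0, 0, 0, 0, 1, 0.008, 0, 0, 0, 0, 0, 1, 0.008, 0, 0, 0, 0, 0, 1])

```text
time_s: 12.6
ee_pos: [548.8, -117.0, 81.3]
tcp_rot: [[0.654, 0.757, 0.001], [0.757, -0.654, -0.001], [-0.0, 0.001, -1.0]]
force: [-0.5, -2.4, 0.0]
opening: 0.6
grip_force: 1.1
```

Request:
move_arm(series=[0.008, 0, 0, 0, 0, 0, 1, 0.008, 0, 0, 0, 0, 0, 1, 0.008, 0, 0, 0, 0, 0, 1, 0.008, 0, 0, 0, 0, 0, 1, 0.008, 0, 0, 0, 0, 0, 1, 0.008, 0, 0, 0, 0, 0, 1, 0.008, 0, 0, 0, 0, 0, 1, 0.008, 0, 0, 0, 0, 0, 1, 0.008, 0, 0, 0, 0, 0, 1, 0, 0, 0, 0, 0, 0, 1])

```text
time_s: 13.6
ee_pos: [572.2, -89.1, 81.1]
tcp_rot: [[0.653, 0.757, 0.0], [0.757, -0.653, 0.0], [0.0, -0.0, -1.0]]
force: [-0.8, -0.6, 0.5]
opening: 0.4
grip_force: 0.0
```

```bash
cat > pin.py <<'E'
from h import *
st()
for n in("scene","top"):
    P=cloud(snapshot(n)).reshape(-1,3)
    m=(P[:,2]>107)&(P[:,2]<127)&(np.hypot(P[:,0]-541,P[:,1]+66.5)<60);print("pin",m.sum(),P[m][::4].round(0).tolist())
E
python3 pin.py
```

```text
13.6 [572.2 -89.1  81.1] [[0.653, 0.757, 0.0], [0.757, -0.653, 0.0], [0.0, -0.0, -1.0]] [-0.79 -0.64  0.53] 0.4 [-0.36  0.55  1.41  0.    1.18  0.35]
pin 5 [[584.0, -76.0, 119.0], [588.0, -75.0, 110.0]]
pin 0 []
```

The pin has now swung to about (583,−77), roughly 1.25 rad. I'll push a little more, then back off.

Request:
move_arm(series=[0.005, 0, 0, 0, 0, 0, 1, 0.005, 0, 0, 0, 0, 0, 1, 0.004, 0, 0, 0, 0, 0, 1, 0.002, 0, 0, 0, 0, 0, 1, 0, 0, 0, 0, 0, 0, 1, -0.02, 0, 0, 0, 0, 0, 1, -0.03, 0, 0, 0, 0, 0, 1, 0, 0, -0.08, 0, 0, 0, 1, 0, 0, -0.09, 0, 0, 0, 1, 0, 0, -0.09, 0, 0, 0, 1])

```text
time_s: 14.7
ee_pos: [560.2, -103.5, 212.9]
tcp_rot: [[0.654, 0.756, 0.001], [0.756, -0.654, -0.0], [0.0, 0.001, -1.0]]
force: [0.8, -0.9, 0.1]
opening: 0.3
grip_force: 0.0
```

Request:
move_arm(series=[-0.06, 0, 0, 0, 0, 0.0417, 1, -0.05, 0, 0, 0, 0, 0.0417, 1, -0.05, 0, 0, 0, 0, 0.0417, 1, -0.05, 0, 0, 0, 0, 0.0417, 1, -0.03, 0, 0, 0, 0, 0.0417, 1, -0.03, 0, 0, 0, 0, 0.0417, 1, 0, 0, 0, 0, 0.0417, 0, 1, 0, 0, 0, 0, 0.0417, 0, 1, 0, 0, 0, 0, 0.0417, 0, 1, 0, 0, 0, 0, 0.0417, 0, 1])

```text
time_s: 15.7
ee_pos: [450.1, -176.1, 212.1]
tcp_rot: [[0.86, 0.07, 0.505], [0.062, -0.998, 0.032], [0.506, 0.004, -0.863]]
force: [0.1, 0.1, -0.0]
opening: 0.8
grip_force: 0.0
```

Request:
move_arm(series=[0, 0, 0, 0, 0.0417, 0, 1, 0, 0, 0, 0, 0.0417, 0, 1, 0, 0, 0, 0, 0, 0, 1, 0, 0, 0, 0, 0, 0, 1, 0, 0, 0, 0, 0, 0, 1, 0, 0, 0, 0, 0, 0, 1, 0, 0, 0, 0, 0, 0, 1, 0, 0, 0, 0, 0, 0, 1, 0, 0, 0, 0, 0, 0, 1, 0, 0, 0, 0, 0, 0, 1])

```text
time_s: 16.7
ee_pos: [450.8, -174.4, 210.9]
tcp_rot: [[0.715, 0.075, 0.695], [0.052, -0.997, 0.053], [0.697, -0.002, -0.717]]
force: [-0.7, -0.1, 0.3]
opening: 0.2
grip_force: 0.0
```

```bash
python3 pin.py; python3 - <<'E'
from h import *
s=arm.read_state();R=s["tcp_rot"];t=s["ee_pos"]
for n in("scene","top"):
    S=snapshot(n);cv2.imwrite(f"pics/{n}_f.png",S["image"]);P=cloud(S).reshape(-1,3)
    L=(P-t)@R
    m=(abs(L[:,0])<30)&(abs(L[:,1])<30)&(L[:,2]>-70)&(L[:,2]<40)
    Q=L[m];Q=Q[np.argsort(-Q[:,2])];print(n,len(Q));print(Q[:45].round(0).astype(int).tolist())
E
```

```text
16.7 [ 450.8 -174.4  210.9] [[0.715, 0.075, 0.695], [0.052, -0.997, 0.053], [0.697, -0.002, -0.717]] [-0.68 -0.09  0.34] 0.2 [-1.01  0.07  1.99  0.91  0.9  -0.04]
pin 19 [[579.0, -69.0, 121.0], [584.0, -70.0, 122.0], [585.0, -73.0, 121.0], [587.0, -74.0, 119.0], [586.0, -73.0, 111.0]]
pin 14 [[584.0, -66.0, 122.0], [581.0, -66.0, 118.0], [578.0, -66.0, 120.0], [575.0, -69.0, 117.0]]
scene 204
[[6, -11, -26], [11, -4, -28], [10, 0, -28], [10, 4, -28], [10, -11, -29], [8, -3, -29], [8, 1, -29], [10, -6, -30], [13, 10, -30], [10, 6, -31], [8, -9, -31], [12, 11, -32], [12, -12, -32], [5, -8, -32], [9, 4, -32], [11, -3, -32], [12, 1, -33], [10, 9, -33], [11, -14, -33], [9, -3, -33], [10, -10, -33], [6, 13, -34], [9, 2, -34], [13, 14, -34], [1, 13, -34], [10, 11, -35], [12, 7, -35], [-1, 14, -35], [9, 0, -36], [13, -11, -36], [-5, 14, -36], [12, -3, -36], [10, 5, -36], [13, -6, -37], [10, 9, -37], [11, -14, -37], [9, -6, -37], [9, -2, -37], [12, 14, -38], [12, -9, -38], [7, 14, -38], [2, 13, -38], [10, 7, -39], [11, 3, -39], [-9, 13, -39]]
top 126
[[8, -5, -31], [7, 6, -31], [8, 0, -31], [9, -3, -32], [6, 0, -33], [10, 3, -33], [9, 8, -34], [11, -8, -34], [7, -5, -34], [6, 3, -34], [10, 10, -34], [7, 5, -35], [10, -3, -37], [8, 13, -37], [12, 13, -37], [11, -9, -37], [7, -3, -37], [11, -11, -37], [6, 7, -38], [10, 10, -38], [8, -11, -38], [7, -1, -38], [10, 7, -38], [8, -6, -38], [7, 4, -39], [9, -9, -39], [8, 2, -39], [8, 10, -40], [8, 12, -40], [7, -6, -41], [6, 2, -41], [8, -1, -42], [7, 7, -42], [8, -4, -42], [9, -9, -43], [8, 9, -43], [6, -7, -44], [6, -4, -44], [11, -12, -44], [6, 1, -44], [9, 4, -44], [12, 14, -44], [9, 14, -45], [7, -2, -45], [-3, 1, -46]]
```

The pin now lies at about (582,−68), roughly 1.5 rad, so the button is clear of the lid. Both views put the real tip 27 mm behind the TCP, with the upper face at +9.5 mm in tool x. Next I lower the tilted tool in front of the tab.

Request:
move_arm(series=[-0.0296, 0, 0.0319, 0, 0, 0, 1, -0.0296, 0, 0.0319, 0, 0, 0, 1, -0.0296, 0, 0.0319, 0, 0, 0, 1, -0.0296, 0, 0.0319, 0, 0, 0, 1, -0.0296, 0, 0.0319, 0, 0, 0, 1, -0.0296, 0, 0.0319, 0, 0, 0, 1, -0.0296, 0, 0.0319, 0, 0, 0, 1, -0.0296, 0, 0.0319, 0, 0, 0, 1, 0, 0, 0, 0, 0, 0, 1, 0, 0, 0, 0, 0, 0, 1])

```text
time_s: 17.9
ee_pos: [454.9, -173.9, 37.0]
tcp_rot: [[0.715, 0.074, 0.695], [0.051, -0.997, 0.054], [0.697, -0.003, -0.717]]
force: [-0.5, -0.7, 1.2]
opening: 0.2
grip_force: 0.0
```

```bash
python3 - <<'E'
from h import *
st();print(go(502.5,-171.3,37))
s=arm.read_state();R=s["tcp_rot"];t=s["ee_pos"]
S=snapshot("top");W=cloud(S);L=(W-t)@R
m=(abs(L[...,0])<15)&(abs(L[...,1])<20)&(L[...,2]>-60)&(L[...,2]<0);print(m.sum(),L[m].max(0).round(0))
a=S["image"][160:240,300:400];cv2.imwrite("pics/g.png",cv2.resize(a,None,fx=7,fy=7,interpolation=2))
P=W.reshape(-1,3)
xh=np.array([.9968,.08]);m=(P[:,2]>76)&(P[:,2]<92);o=(P[:,:2]-[563.3,-166.4])@xh;yy=(P[:,:2]-[563.3,-166.4])@[-.08,.9968]
print("tab front edge own x",np.nanmin(o[m&(abs(yy)<45)&(o>-100)]))
E
```

```text
17.9 [ 454.9 -173.9   37. ] [[0.715, 0.074, 0.695], [0.051, -0.997, 0.054], [0.697, -0.003, -0.717]] [-0.49 -0.69  1.23] 0.2 [-1.    0.51  2.24  1.62  0.66 -0.98]
(array([34.2,  1. , 33.3]), array([0.0683, 0.002 , 0.0665]))
69 [ 11.  16. -28.]
tab front edge own x -86.30337738902642
```

View pics/g.png

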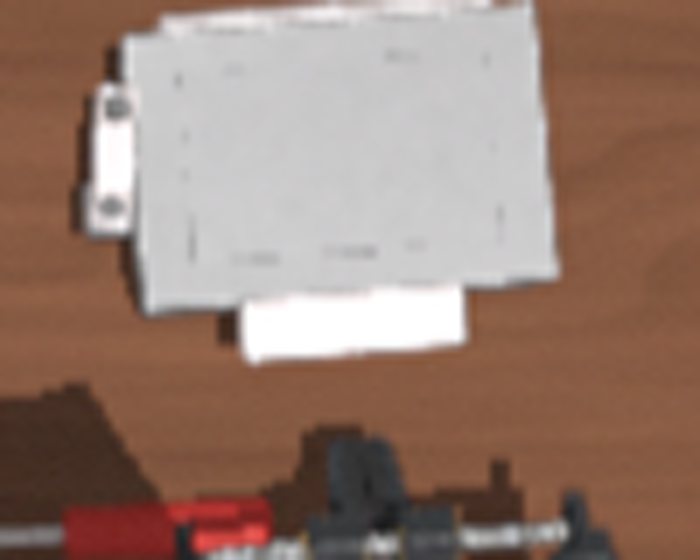

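The top crop shows the button lying along the side at (110,155) and the fingertip at (360,440), centred on the tab (245–465, edge at y≈352). I'll slide under the tab.

Request:
move_arm(series=[0.0114, 0, 0.0111, 0, 0, 0, 1, 0.0114, 0, 0.0111, 0, 0, 0, 1, 0.0114, 0, 0.0111, 0, 0, 0, 1, 0.0114, 0, 0.0111, 0, 0, 0, 1, 0.0114, 0, 0.0111, 0, 0, 0, 1, 0.0114, 0, 0.0111, 0, 0, 0, 1, 0, 0, 0, 0, 0, 0, 1, 0, 0, 0, 0, 0, 0, 1, 0, 0, 0, 0, 0, 0, 1, 0, 0, 0, 0, 0, 0, 1])

```text
time_s: 18.95
ee_pos: [502.2, -170.4, 36.8]
tcp_rot: [[0.715, 0.074, 0.695], [0.052, -0.997, 0.053], [0.697, -0.002, -0.717]]
force: [-0.6, 0.2, -0.8]
opening: 0.4
grip_force: 0.0
```

```bash
cat > lid.py <<'E'
from h import *
st();H=np.array([623.1,-161.6]);xh=np.array([.9968,.08])
t=arm.read_state()["ee_pos"];u=(t[:2]-H)@xh-12;w=t[2]-80+26;print("P",u.round(1),w.round(1),"phi",np.degrees(np.arctan2(w,-u)).round(1),"R",np.hypot(u,w).round(1))
for n in("scene","top"):
    P=cloud(snapshot(n)).reshape(-1,3);d=(P[:,:2]-H);uu=d@xh;yy=d@[-.08,.9968];w=P[:,2]-80
    m=(abs(yy)>30)&(abs(yy)<85)&(np.hypot(uu,w)<125)&(np.hypot(uu,w)>70)&(w>0);print(n,m.sum(),"lid deg",np.median(np.degrees(np.arctan2(w[m]-7*0,-uu[m]))).round(1))
E
python3 lid.py; python3 - <<'E'
import numpy as np
f=np.radians(np.linspace(-7.3,100,31));R=np.linspace(134,130,31);p=np.stack([-R*np.cos(f),R*np.sin(f)],1);d=np.diff(p,axis=0)
print(np.stack([.717*d[:,0]+.697*d[:,1],.697*d[:,0]-.717*d[:,1]],1).__truediv__(500).round(4).tolist())
E
```

```text
18.95 [ 502.2 -170.4   36.8] [[0.715, 0.074, 0.695], [0.052, -0.997, 0.053], [0.697, -0.002, -0.717]] [-0.64  0.17 -0.79] 0.4 [-0.87  0.53  2.14  1.62  0.6  -0.84]
P -133.2 -17.2 phi -7.4 R 134.3
scene 580 lid deg 4.3
top 631 lid deg 4.1
[[0.0107, -0.0129], [0.0114, -0.0122], [0.0122, -0.0114], [0.0128, -0.0106], [0.0135, -0.0098], [0.014, -0.0089], [0.0145, -0.008], [0.015, -0.0071], [0.0154, -0.0062], [0.0157, -0.0052], [0.016, -0.0042], [0.0162, -0.0032], [0.0164, -0.0021], [0.0165, -0.0011], [0.0165, -0.0001], [0.0164, 0.0009], [0.0163, 0.002], [0.0162, 0.003], [0.0159, 0.004], [0.0156, 0.005], [0.0153, 0.0059], [0.0149, 0.0068], [0.0144, 0.0078], [0.0139, 0.0086], [0.0133, 0.0095], [0.0127, 0.0103], [0.012, 0.011], [0.0113, 0.0117], [0.0105, 0.0124], [0.0097, 0.013]]
```

Request:
move_arm(series=[0.0107, 0, -0.0129, 0, 0, 0, 1, 0.0114, 0, -0.0122, 0, 0, 0, 1, 0.0122, 0, -0.0114, 0, 0, 0, 1, 0.0128, 0, -0.0106, 0, 0, 0, 1, 0.0135, 0, -0.0098, 0, 0, 0, 1, 0.014, 0, -0.0089, 0, 0, 0, 1, 0.0145, 0, -0.008, 0, 0, 0, 1, 0.015, 0, -0.0071, 0, 0, 0, 1, 0, 0, 0, 0, 0, 0, 1, 0, 0, 0, 0, 0, 0, 1])

```text
time_s: 20.05
ee_pos: [511.2, -169.7, 101.9]
tcp_rot: [[0.715, 0.074, 0.695], [0.052, -0.997, 0.053], [0.697, -0.002, -0.717]]
force: [-1.5, -0.0, -0.4]
opening: 0.8
grip_force: 0.7
```

```bash
python3 lid.py
```

```text
20.05 [ 511.2 -169.7  101.9] [[0.715, 0.074, 0.695], [0.052, -0.997, 0.053], [0.697, -0.002, -0.717]] [-1.51 -0.01 -0.44] 0.8 [-0.85  0.37  2.05  1.28  0.62 -0.41]
P -124.2 47.9 phi 21.1 R 133.1
scene 653 lid deg 27.8
top 628 lid deg 26.8
```

The lid is rising, at about 23°. I'll continue along the arc.

Request:
move_arm(series=[0.0154, 0, -0.0062, 0, 0, 0, 1, 0.0157, 0, -0.0052, 0, 0, 0, 1, 0.016, 0, -0.0042, 0, 0, 0, 1, 0.0162, 0, -0.0032, 0, 0, 0, 1, 0.0164, 0, -0.0021, 0, 0, 0, 1, 0.0165, 0, -0.0011, 0, 0, 0, 1, 0.0165, 0, -0.0001, 0, 0, 0, 1, 0.0164, 0, 0.0009, 0, 0, 0, 1, 0.0163, 0, 0.002, 0, 0, 0, 1, 0, 0, 0, 0, 0, 0, 1])

```text
time_s: 21.15
ee_pos: [557.2, -166.4, 159.8]
tcp_rot: [[0.715, 0.075, 0.695], [0.053, -0.997, 0.054], [0.698, -0.002, -0.717]]
force: [-0.8, 0.3, 0.3]
opening: 0.5
grip_force: 0.3
```

```bash
python3 lid.py
```

```text
21.15 [ 557.2 -166.4  159.8] [[0.715, 0.075, 0.695], [0.053, -0.997, 0.054], [0.698, -0.002, -0.717]] [-0.84  0.31  0.26] 0.5 [-0.76  0.3   1.87  1.01  0.65  0.  ]
P -78.1 105.8 phi 53.6 R 131.5
scene 605 lid deg 58.0
top 409 lid deg 56.4
```

Request:
move_arm(series=[0.0162, 0, 0.003, 0, 0, 0, 1, 0.0159, 0, 0.004, 0, 0, 0, 1, 0.0156, 0, 0.005, 0, 0, 0, 1, 0.0153, 0, 0.0059, 0, 0, 0, 1, 0.0149, 0, 0.0068, 0, 0, 0, 1, 0.0144, 0, 0.0078, 0, 0, 0, 1, 0.0139, 0, 0.0086, 0, 0, 0, 1, 0.0133, 0, 0.0095, 0, 0, 0, 1, 0.0127, 0, 0.0103, 0, 0, 0, 1, 0, 0, 0, 0, 0, 0, 1])

```text
time_s: 22.25
ee_pos: [626.1, -161.3, 184.0]
tcp_rot: [[0.715, 0.075, 0.695], [0.053, -0.997, 0.053], [0.697, -0.002, -0.717]]
force: [-0.2, 0.2, 0.6]
opening: 0.5
grip_force: 0.0
```

```bash
python3 lid.py
```

```text
22.25 [ 626.1 -161.3  184. ] [[0.715, 0.075, 0.695], [0.053, -0.997, 0.053], [0.697, -0.002, -0.717]] [-0.23  0.25  0.64] 0.5 [-0.64  0.35  1.69  0.85  0.66  0.28]
P -9.0 130.0 phi 86.0 R 130.3
scene 285 lid deg 90.7
top 128 lid deg 86.1
```

Now the last four arc rows, a pause, then back off the way I came.

Request:
move_arm(series=[0.012, 0, 0.011, 0, 0, 0, 1, 0.0113, 0, 0.0117, 0, 0, 0, 1, 0.0105, 0, 0.0124, 0, 0, 0, 1, 0.0097, 0, 0.013, 0, 0, 0, 1, 0.005, 0, 0.007, 0, 0, 0, 1, 0, 0, 0, 0, 0, 0, 1, 0, 0, 0, 0, 0, 0, 1, 0, 0, 0, 0, 0, 0, 1, 0, 0, 0, 0, 0, 0, 1, 0, 0, 0, 0, 0, 0, 1])

```text
time_s: 23.35
ee_pos: [661.6, -158.7, 181.2]
tcp_rot: [[0.715, 0.074, 0.695], [0.052, -0.997, 0.053], [0.697, -0.002, -0.717]]
force: [-0.1, 0.5, -0.7]
opening: 0.6
grip_force: 0.0
```

```bash
python3 lid.py
```

```text
23.35 [ 661.6 -158.7  181.2] [[0.715, 0.074, 0.695], [0.052, -0.997, 0.053], [0.697, -0.002, -0.717]] [-0.1   0.52 -0.68] 0.6 [-0.59  0.41  1.61  0.81  0.64  0.36]
P 26.6 127.2 phi 101.8 R 130.0
scene 208 lid deg 112.5
top 432 lid deg 111.1
```

The lid is on its stop at about 112°. I'll retreat along tool −z (back and up).

Request:
move_arm(series=[0, 0, -0.03, 0, 0, 0, 1, 0, 0, -0.06, 0, 0, 0, 1, 0, 0, -0.06, 0, 0, 0, 1, 0, 0, -0.06, 0, 0, 0, 1, 0, 0, -0.06, 0, 0, 0, 1, 0, 0, -0.05, 0, 0, 0, 1, 0, 0, -0.03, 0, 0, 0, 1, 0, 0, 0, 0, 0, 0, 1, 0, 0, 0, 0, 0, 0, 1, 0, 0, 0, 0, 0, 0, 1])

```text
time_s: 24.45
ee_pos: [540.1, -167.8, 305.8]
tcp_rot: [[0.716, 0.075, 0.694], [0.052, -0.997, 0.054], [0.697, -0.003, -0.717]]
force: [-0.1, -0.0, 0.2]
opening: 0.2
grip_force: 0.0
```

```bash
python3 lid.py; python3 pin.py; python3 -c "
from h import *
cv2.imwrite('pics/z.png',snapshot('scene')['image'])"
```

```text
24.45 [ 540.1 -167.8  305.8] [[0.716, 0.075, 0.694], [0.052, -0.997, 0.054], [0.697, -0.003, -0.717]] [-0.09 -0.01  0.19] 0.2 [-0.79  0.08  1.65  0.7   0.97  0.43]
P -95.2 251.8 phi 69.3 R 269.2
scene 214 lid deg 112.4
top 440 lid deg 111.0
24.55 [ 540.2 -167.7  305.8] [[0.716, 0.075, 0.694], [0.052, -0.997, 0.054], [0.696, -0.003, -0.718]] [ 0.69 -0.15  0.23] 0.4 [-0.79  0.08  1.65  0.7   0.97  0.43]
pin 21 [[580.0, -65.0, 122.0], [584.0, -65.0, 121.0], [586.0, -68.0, 121.0], [584.0, -70.0, 116.0], [588.0, -70.0, 114.0], [590.0, -67.0, 107.0]]
pin 13 [[584.0, -63.0, 116.0], [581.0, -66.0, 122.0], [578.0, -66.0, 116.0], [575.0, -69.0, 115.0]]
```

View pics/z.png

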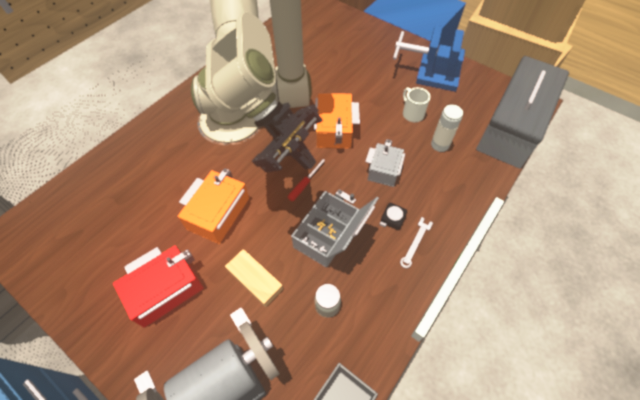

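The big box is open at (326,230) with its lid resting back at (358,225) and its button along the side at (345,196). The small box (386,163) is shut, and the other things are in place. I'm handing in.

```bash
python3 -c "
from h import *
print(arm.hand_in())"
```

```text
the job is handed in; nothing more can be done
None
```

The larger grey box is open and the job is handed in, with no verdict shown. The last measurements put the lid on its stop (about 1.95 rad) and the turn-button at about 1.5 rad; the final picture showed the small box shut and nothing else visibly moved.

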